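# Find the box spanner that fits the vessel's nut

## Task

Find which of the three T-handled box spanners on the rack fits the hex nut of the vessel in the clamp ring: lift one up off its hook, try it on the nut, and hang it back on the rack if it does not fit; the right one is the smallest that goes all the way down over the nut, so trying them from the smallest up is the easy way. Finish holding it: fully down on the nut, upright, still gripped and not let go, with the other two hanging on the rack and the other things on the bench left alone.

Things in the scene. Friction and masses are not known exactly. Their poses are not given: they have to be found in the camera images.
- spanner_s: The smallest of 3 T-handled steel box spanners, hung upright, 220 g. From the bottom: hex tube 35 mm tall, 30.5 mm across flats, hex bore 22.5 mm (for a 20 mm nut), 22 deep, open below; shaft 14 mm thick to z = 85; crossbar z = 85 to 97, 12 mm thick (x), 62 long (y); flat black grip block to z = 141, 16 mm thick (x), 30 long (y). Origin: centre of the bore's mouth. Two bore flats face +x, -x; 60 deg symmetry.
- spanner_m: The middle of 3 T-handled steel box spanners, hung upright, 220 g. From the bottom: hex tube 35 mm tall, 36.5 mm across flats, hex bore 28.5 mm (for a 26 mm nut), 22 deep, open below; shaft 14 mm thick to z = 85; crossbar z = 85 to 97, 12 mm thick (x), 62 long (y); flat black grip block to z = 141, 16 mm thick (x), 30 long (y). Origin: centre of the bore's mouth. Two bore flats face +x, -x; 60 deg symmetry.
- spanner_l: The largest of 3 T-handled steel box spanners, hung upright, 220 g. From the bottom: hex tube 35 mm tall, 42.5 mm across flats, hex bore 34.5 mm (for a 32 mm nut), 22 deep, open below; shaft 14 mm thick to z = 85; crossbar z = 85 to 97, 12 mm thick (x), 62 long (y); flat black grip block to z = 141, 16 mm thick (x), 30 long (y). Origin: centre of the bore's mouth. Two bore flats face +x, -x; 60 deg symmetry.
- rack: Fixed rack of 3 forks at y = -95, 0, 95 mm; spanners vary. A fork: 2 prongs 24 mm apart, open to -x, tips at x = -16. A crossbar lies across them (along y) at x = 0, z = 135, between lips 9 mm high and 20 mm apart. To take off: lift 12 to 35 mm, draw out to -x 40 mm or more; hang in reverse. Rear rail x = 77 to 93, below z = 135. Origin: on the table under the middle seat.
- hook0 (a point): Seat of a rack fork, 135 mm above the table: the point midway between its two prongs where the middle of the crossbar's underside lies. A spanner hung here has its origin 85 mm below.
- hook1 (a point): Seat of a rack fork, 135 mm above the table: the point midway between its two prongs where the middle of the crossbar's underside lies. A spanner hung here has its origin 85 mm below.
- hook2 (a point): Seat of a rack fork, 135 mm above the table: the point midway between its two prongs where the middle of the crossbar's underside lies. A spanner hung here has its origin 85 mm below.
- clamp: Low round aluminium clamp ring, fixed, 128 mm across and 33 mm tall, in which the vessel to be worked on stands centred. Origin: its centre, on the table.
- vessel_a: One of 3 fixed steel vessels, like but for the nut, 86 mm across. Flat lid face 100 mm above the table; central brass hex nut on it, top at 118 mm (last 3 mm a cone). Nuts are 20, 26, 32 mm across flats, which is which not told. One vessel stands in the clamp, two are spares; this varies. Origin: centre of underside, on the table. Two nut flats face +x, -x.
- vessel_b: One of 3 fixed steel vessels, like but for the nut, 86 mm across. Flat lid face 100 mm above the table; central brass hex nut on it, top at 118 mm (last 3 mm a cone). Nuts are 20, 26, 32 mm across flats, which is which not told. One vessel stands in the clamp, two are spares; this varies. Origin: centre of underside, on the table. Two nut flats face +x, -x.
- vessel_c: One of 3 fixed steel vessels, like but for the nut, 86 mm across. Flat lid face 100 mm above the table; central brass hex nut on it, top at 118 mm (last 3 mm a cone). Nuts are 20, 26, 32 mm across flats, which is which not told. One vessel stands in the clamp, two are spares; this varies. Origin: centre of underside, on the table. Two nut flats face +x, -x.
- dish: Bystander: shallow aluminium weighing dish, 64 mm across, 18 mm tall. Origin: centre of its underside.
- beaker: Bystander: glass beaker, 68 mm across, 85 mm tall. Origin: centre of its underside.
- jar: Bystander: small amber jar, 48 mm across, 65 mm tall. Origin: centre of its underside.
- wash_bottle: Bystander: white wash bottle, 60 mm across, 160 mm tall. Origin: centre of its underside.
- carton: Bystander: glove carton, 220 x 120 x 70 mm. Origin: centre of its underside.
- reagent: Bystander: white reagent bottle, 72 mm across, 150 mm tall. Origin: centre of its underside.
- tin: Bystander: small steel sample tin, 60 mm across, 30 mm tall. Origin: centre of its underside.

How it is judged:
By the outcome, as a careful person would: the job done as asked, in the order asked, and still so for the second after the job is handed in, while the arm keeps its last pose, push and grip.
It also fails if it takes over 72 s, if anything falls off the work surface, if the arm or the gripper's body presses on something with over 40 N, if the wrist force passes 120 N, or if a joint passes its speed limit or range.

## Robot

A 6-joint arm with a two-finger parallel gripper is mounted at the origin on the work surface. World frame = base frame: x ahead of the robot, y to its left, z up, the work surface at z = 0. Lengths are in m, angles in rad, forces in N, time in s.
With the tool pointing down it reaches from about 0.2 to 0.875 m from the base axis. Payload 3.4 kg.
Tool frame: the origin (TCP) lies midway between the tips of the shut fingers; the grasp point (between the pads) lies 19 mm behind it; y points along the fingers, z is the direction in which the jaws open and shut, and the axes are right-handed (so a half turn about y gives the same grasp; the last joint's range is limited). The gripper opens to 94 mm and grips with 3 to 60 N. Pads are 16 mm wide; open, the fingers measure 119 mm over their backs; the gripper's body (75 mm by 177 mm) begins 78 mm behind the grasp point.
Start: joints at [-1.253, 0.276, 1.505, -0, 1.361, -0.121], TCP at [0.244, -0.521, 0.205] pointing down, gripper open.
Joint ranges: [-2.89, 2.89], [-0.75, 2.08], [0.22, 2.7], [-1.18, 4.32], [0.11, 2.71], [-2.7, 2.7]. Speed limits (rad/s): [2.57, 2.57, 3.14, 3.14, 3.14, 3.14].

## Interface

Orientations are given as a unit quaternion [w, x, y, z].
In Python, from bench import read_state, read_camera, camera_model, finish_job gives the robot as it stands. The module is installed in compiled form; this text tells all that it offers.
- The arm moves only by the tool servo_tool, never from a script. Its argument "commands" is text: rows parted by semicolons, each of 7 numbers parted by spaces: the shift along the tool's x, y, z in mm, then the turn, a rotation vector about the tool's x, y, z in units of 5 degrees (1.0 is 5 degrees), then the opening, from 0 (shut) to 1 (fully open). In form: x y z ax ay az gripper; .... A call has 1 to 20 rows; each row shifts and turns the pose as measured when the row begins, along the tool's axes as they then stand; what a row does not reach is not made up. A row lasts 1/10 s, in which the tool goes at most 50 mm and 8.59 degrees, less where a joint would pass 70% of its speed; a pose out of reach is approached as far as the arm can. A call with a gripper value outside its range is refused whole. The fingers move at their own pace and stop on an object; the grip force is fixed at half the most. Time passes only in rows, so rows that do not move let the fingers close. It gives the time, the measured TCP pose, the force and the opening at its end, in the units of the state.
- read_state(): the state, without advancing time (a new reading comes with each control period).
- read_camera(name): name is "side" or "top"; returns (picture, depth): 400x640x3 uint8, blue, green, red; 400x640 float32, m along the optical axis (not along the pixel's ray), 0 where there is no reading.
- camera_model(name): a dict with "mtx" (3x3 intrinsics, pixels), "extrinsics" (4x4, takes a point from camera to world coordinates). Camera axes: x right, y up, looking along -z (the intrinsics and any distortion apply to the point x, -y, -z); pixel columns grow to the right and rows downward; lengths in m; the calibration is good to about 2 mm. A picture is of the moment at which its call begins. camera_model takes no time and is no camera call.
- finish_job(): hands the job in, once; it reports no verdict.
The state is a dict: "clock": time; "joint_positions": joint angles; "qd": joint speeds; "joint_efforts": joint torques, N m; "tcp_pos": TCP position; "tool_rot": TCP orientation; "contact_force": force on the tool from outside, world axes, zero at the start; "torque": the same for the moment, N m; "grip_width": finger opening in m.
Only numpy, scipy, OpenCV 4.12 (cv2) and the standard library are available. Lean on these libraries where they do the work, as an engineer would, in place of code of your own. Each camera call takes 0.05 s, during which the arm holds its last target. There are 200 camera calls.

## Working session

There is one attempt and no reset: what is moved stays moved. The work goes in short steps, Python scripts to look and compute and a tool call to move; the robot and the scene stay as the last step left them, time stands still between calls to the robot, and variables do not carry over. Pictures are saved under pics/ and viewed, about 8 in all and at most 12, crops included, and the job is handed in when it is done.

Besides the shell and the picture viewer there is one more tool, called after "Call:" by a JSON object that holds its "fn" and its "kwargs". servo_tool: Moves the arm, as the interface text tells. Its arguments: {"type":"object","properties":{"commands":{"type":"string"}},"required":["commands"]}

```bash
mkdir -p pics; ls
python3 - <<'E'
from bench import *
import cv2,numpy as np
s=read_state(); print(s)
for n in("side","top"):
    p,d=read_camera(n); m=camera_model(n); print(n,m); cv2.imwrite(f"pics/{n}0.png",p); np.savez(f"{n}0.npz",p=p,d=d,K=m["mtx"],T=m["extrinsics"])
E
```

```text
pics
{'clock': 0.0, 'joint_positions': array([-1.25298645e+00,  2.76544778e-01,  1.50613972e+00,  6.38704789e-06,
        1.36069048e+00, -1.21005342e-01]), 'qd': array([ 9.05366295e-05,  8.66648585e-04,  5.24978412e-04, -5.33383510e-04,
        4.02714915e-04, -5.12415747e-04]), 'joint_efforts': array([ 2.19577400e-03, -4.04568279e+01, -2.37226975e+01,  7.05081923e-02,
        3.44802614e-02, -1.16427882e-04]), 'tcp_pos': array([ 0.24411105, -0.51997079,  0.20463076]), 'tool_rot': array([ 0.1538426 , -0.15396202,  0.69078214, -0.68952751]), 'contact_force': array([ 0.22922149, -0.62728022, -1.06899233]), 'torque': array([ 0.00324841, -0.04116001,  0.0218882 ]), 'grip_width': 0.0941826521955658}
side {'mtx': array([[416.44752136,   0.        , 317.55086305],
       [  0.        , 416.44752136, 202.80412475],
       [  0.        ,   0.        ,   1.        ]]), 'extrinsics': array([[-0.95436144,  0.2020918 , -0.21989349,  0.25010548],
       [-0.29850903, -0.62253627,  0.72342308,  0.8408609 ],
       [ 0.0093062 ,  0.75604728,  0.65445084,  0.84194134],
       [ 0.        ,  0.        ,  0.        ,  1.        ]])}
top {'mtx': array([[438.92465304,   0.        , 319.36004823],
       [  0.        , 438.92465304, 200.08106482],
       [  0.        ,   0.        ,   1.        ]]), 'extrinsics': array([[-0.00361343,  0.99940525, -0.03429426,  0.46542538],
       [-0.99998772, -0.00372757, -0.00326498,  0.01499138],
       [-0.00339087,  0.03428204,  0.99940645,  1.31216982],
       [ 0.        ,  0.        ,  0.        ,  1.        ]])}
```

View pics/top0.png

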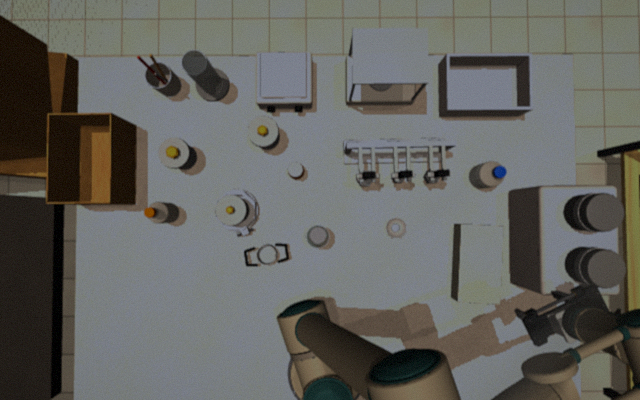

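View pics/side0.png

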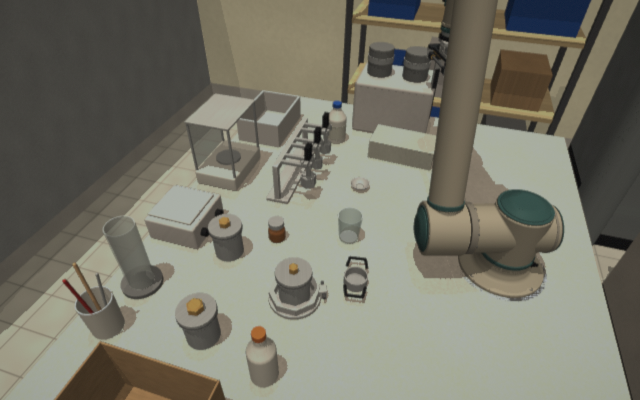

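The top view shows the clamp vessel at (231,210), spares at (177,153) and (264,132), and the spanners' grips at about (367,177), (402,177) and (437,175). The side view shows the tubes below the grips, around (309,150). Next I'll zoom in and measure.

```bash
cat > h.py <<'E'
import numpy as np,cv2
from bench import *
def shot(n):
    p,d=read_camera(n); m=camera_model(n); return p,d,np.array(m["mtx"]),np.array(m["extrinsics"])
def load(n):
    z=np.load(n); return z["p"],z["d"],z["K"],z["T"]
def ray(K,T,u,v):
    r=np.stack([(np.asarray(u)-K[0,2])/K[0,0],-(np.asarray(v)-K[1,2])/K[1,1],-np.ones_like(np.asarray(u,float))],-1)
    return r@T[:3,:3].T
def plane(K,T,u,v,z):
    r=ray(K,T,u,v); return T[:3,3]+r*((z-T[2,3])/r[...,2])[...,None]
def cloud(d,K,T):
    v,u=np.mgrid[:d.shape[0],:d.shape[1]]; P=T[:3,3]+ray(K,T,u,v)*d[...,None]; P[d==0]=np.nan; return P
def proj(K,T,X):
    c=(np.asarray(X)-T[:3,3])@T[:3,:3]; return np.stack([K[0,2]+K[0,0]*c[...,0]/-c[...,2],K[1,2]+K[1,1]*-c[...,1]/-c[...,2]],-1)
E
python3 - <<'E'
from h import *
t=load("top0.npz"); s=load("side0.npz")
for n,(p,d,K,T) in(("top",t),("side",s)):
    P=cloud(d,K,T); hsv=cv2.cvtColor(p,cv2.COLOR_BGR2HSV)
    m=((hsv[...,0]>12)&(hsv[...,0]<32)&(hsv[...,1]>130)&(hsv[...,2]>90)&(P[...,2]>.085)&(P[...,2]<.14)).astype(np.uint8)
    k,l,st,c=cv2.connectedComponentsWithStats(m)
    for i in range(1,k):
        if st[i,4]>15:
            q=P[l==i]; print(n,"nut",c[i],st[i],np.nanmedian(q,0),plane(K,T,c[i,0],c[i,1],.118 if n=="top" else .112))
    # grip tops z 141+50=191
    m=((P[...,2]>.15)&(P[...,2]<.215)&(hsv[...,2]<75)&(P[...,0]>.3)&(P[...,0]<.8)&(P[...,1]<.0)&(P[...,1]>-.4)).astype(np.uint8)
    k,l,st,c=cv2.connectedComponentsWithStats(m)
    for i in range(1,k):
        if st[i,4]>15:
            q=P[l==i]; print(n,"grip",c[i],st[i],np.nanmedian(q,0),np.nanmin(q,0),np.nanmax(q,0))
    
a=cv2.resize(t[0][130:190,335:465],None,fx=6,fy=6,interpolation=cv2.INTER_CUBIC)
b=cv2.resize(s[0][100:200,260:345],None,fx=5,fy=5,interpolation=cv2.INTER_CUBIC)
a2=cv2.resize(t[0][110:235,150:290],None,fx=2.6,fy=2.6,interpolation=cv2.INTER_CUBIC)
cv2.imwrite("pics/c1.png",cv2.convertScaleAbs(a,alpha=1.5)); 
w=np.zeros((505,800,3),np.uint8); w[:500,:425]=b; w[:325,430:794]=a2[:325,:364]; cv2.imwrite("pics/c2.png",cv2.convertScaleAbs(w,alpha=1.4))
E
```

```text
top nut [261.890625 129.71875 ] [258 125   9  10  64] [0.69943179 0.17544497 0.11744423] [0.69979358 0.17557939 0.118     ]
top nut [171.27184466 151.34951456] [166 146  12  12 103] [0.64190679 0.42382693 0.11722995] [0.64131316 0.4235555  0.118     ]
top nut [229.13513514 209.7027027 ] [226 207   7   7  37] [0.48031989 0.26495436 0.1168298 ] [0.48111225 0.26459179 0.118     ]
top grip [422.          87.09090909] [419  84   7   7  22] [ 0.79556661 -0.2481963   0.18146859] [ 0.79442566 -0.25128424  0.15691485] [ 0.79912554 -0.24650711  0.21316443]
top grip [404.86868687 174.18181818] [398 171  15   8  99] [ 0.56980496 -0.20088997  0.18997011] [ 0.5628906  -0.21916026  0.15115288] [ 0.5779497  -0.1890034   0.19554447]
top grip [441.39423077 173.15384615] [434 170  16   8 104] [ 0.5720786  -0.29403246  0.18948124] [ 0.56511861 -0.31414549  0.15025837] [ 0.57995662 -0.28362527  0.19566714]
top grip [368.71910112 174.93258427] [362 172  14   7  89] [ 0.56783147 -0.10854209  0.18951704] [ 0.56117484 -0.12471798  0.15411133] [ 0.57582234 -0.09414103  0.19555341]
side nut [223.62903226 221.7
[... 354 characters left out ...]
   ]
side grip [254.52380952 111.42857143] [253 104   3  17  21] [ 0.79706609 -0.24910736  0.18658103] [ 0.79471912 -0.25467988  0.15595273] [ 0.79907215 -0.2437548   0.21379139]
side grip [325.35802469 119.77777778] [322 113   7  15  81] [ 0.57115539 -0.28758573  0.17430287] [ 0.56557129 -0.30778179  0.15062798] [ 0.58127283 -0.28090842  0.19571455]
side grip [317.01980198 134.40594059] [314 127   7  16 101] [ 0.56893347 -0.19332287  0.17563545] [ 0.56297966 -0.21658328  0.15030282] [ 0.5787114  -0.18581887  0.19393492]
side grip [307.66666667 150.94308943] [304 142   8  19 123] [ 0.56755654 -0.09780882  0.17805207] [ 0.56113453 -0.12545379  0.15015579] [ 0.57776086 -0.09206825  0.19369286]
```

View pics/c1.png

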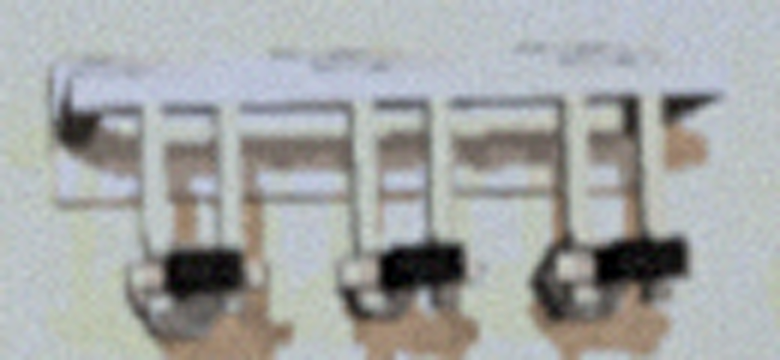

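View pics/c2.png

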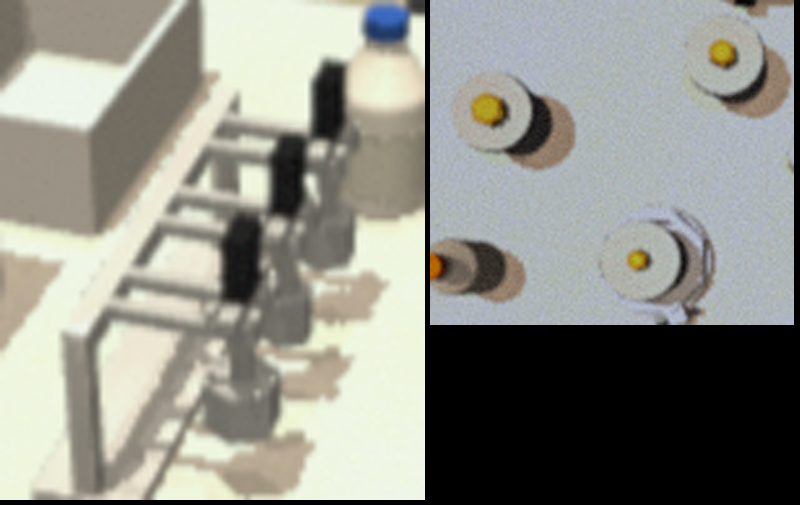

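Ratios of the nut areas (37:64:103 px) put the 20 mm nut in the clamp. The left spanner is clearly l, but the middle and right ones need tube widths. I'll measure those and the nut yaw from averaged frames.

Run:
```python
from h import *
fs=[shot("side") for _ in range(6)]; ft=[shot("top") for _ in range(10)]
for n,f in(("side",fs),("top",ft)):
    np.savez(n+"A.npz",p=np.mean([x[0] for x in f],0).astype(np.float32),d=np.median([x[1] for x in f],0),K=f[0][2],T=f[0][3])
p,d,K,T=load("sideA.npz"); P=cloud(d,K,T)
for y in(-.105,-.2,-.295):
    xs=.5675-.0229*(y+.108)
    r=np.hypot(P[...,0]-xs,P[...,1]-y)
    for a,b in((.055,.065),(.065,.075)):
        m=(P[...,2]>a)&(P[...,2]<b)&(r<.032); q=P[m]
        e=q[:,:2]@T[:2,0]/np.linalg.norm(T[:2,0]); print(y,a,m.sum(),"width",np.ptp(e).round(4),np.percentile(e,[2,98]).round(4), "minr/med",np.median(r[m]).round(4))
        rows=[(np.ptp(np.nonzero(m[i])[0])+1)*.97/K[0,0]*0+ (np.ptp(np.nonzero(m[i])[0])+1)*np.median(d[i][m[i]])/K[0,0] for i in range(400) if m[i].sum()>4]; print(np.round(rows,4))
# nut yaw
for n in("top","side"):
    p,d,K,T=load(n+"A.npz")
    for c in((.481,.265),(.70,.1765),(.641,.4245)):
        S=p[...,2]+p[...,1]-2*p[...,0]  # yellowness
        g=np.linspace(-.022,.022,177); X,Y=np.meshgrid(g,g,indexing="ij")
        W=np.stack([c[0]+X,c[1]+Y,0*X+.1155],-1); uv=proj(K,T,W).astype(np.float32)
        I=cv2.remap(S.astype(np.float32),uv[...,0],uv[...,1],cv2.INTER_CUBIC)
        I=np.clip((I-np.percentile(I,10))/(np.percentile(I,99)-np.percentile(I,10)),0,1)
        for _ in range(3):
            if _==0: m=I>.4; cx,cy=X[m].mean(),Y[m].mean()
        R=np.hypot(X-cx,Y-cy);A=np.arctan2(Y-cy,X-cx)
        w=I*(R<.021); M=(w*R**6*np.exp(6j*A)).sum()/(w*R**6).sum()
        print(n,c,"ctr",np.round([c[0]+cx,c[1]+cy],4),"eqd",2*np.sqrt((I>.5).sum()*(g[1]-g[0])**2/np.pi),"corner ang",np.degrees(np.angle(M))/6,"yaw(flat)",(np.degrees(np.angle(M))/6+30+30)%60-30,abs(M).round(3))
```

```text
-0.105 0.055 36 width 0.0425 [-0.5327 -0.4902] minr/med 0.0174
[0.0422 0.0362 0.0242]
-0.105 0.065 43 width 0.0455 [-0.5357 -0.4903] minr/med 0.0179
[0.0483 0.0452 0.039  0.033  0.015 ]
-0.2 0.055 27 width 0.0289 [-0.5002 -0.4714] minr/med 0.0116
[0.0319 0.0319 0.0224]
-0.2 0.065 27 width 0.0319 [-0.5002 -0.47  ] minr/med 0.0118
[0.0317 0.0254]
-0.295 0.055 24 width 0.0339 [-0.4726 -0.4403] minr/med 0.0134
[0.0302 0.0335 0.0201]
-0.295 0.065 26 width 0.0304 [-0.471  -0.4406] minr/med 0.015
[0.03 0.03]
top (0.481, 0.265) ctr [0.4815 0.2648] eqd 0.01890456095001552 corner ang 18.7283366427222 yaw(flat) -11.271663357277802 0.09
top (0.7, 0.1765) ctr [0.7003 0.176 ] eqd 0.025466770370415538 corner ang 4.3060924182516365 yaw(flat) -25.693907581748363 0.149
top (0.641, 0.4245) ctr [0.6412 0.4238] eqd 0.03166631836747822 corner ang 8.601172841881501 yaw(flat) -21.398827158118507 0.169
side (0.481, 0.265) ctr [0.4804 0.2684] eqd 0.021629515834124147 corner ang -5.857758254391439 yaw(flat) 24.14224174560856 0.058
side (0.7, 0.1765) ctr [0.6989 0.1793] eqd 0.028579418607585574 corner ang 4.067735187925503 yaw(flat) -25.932264812074493 0.015
side (0.641, 0.4245) ctr [0.6403 0.4263] eqd 0.03442827963574266 corner ang 7.851911991679903 yaw(flat) -22.148088008320087 0.083
```

Run:
```python
from h import *
p,d,K,T=load("sideA.npz"); q=load("topA.npz")[0]
a=cv2.resize(p[105:190,295:340],None,fx=7,fy=7,interpolation=cv2.INTER_CUBIC)
b=cv2.resize(q[165:190,355:450],None,fx=5,fy=5,interpolation=cv2.INTER_CUBIC)
w=np.zeros((600,800,3),np.uint8); w[:595,:315]=np.clip(a*1.1,0,255); w[:125,320:795]=np.clip(b*1.7,0,255)
e=cv2.resize(load("topA.npz")[0][200:220,218:242],None,fx=16,fy=16,interpolation=cv2.INTER_CUBIC); w[140:460,320:704]=np.clip(e*1.4,0,255)
cv2.imwrite("pics/c3.png",w)
P=cloud(d,K,T)
for y in(-.105,-.2,-.295):
    xs=.5675-.0229*(y+.108)
    m=(P[...,2]>.052)&(P[...,2]<.082)&(np.hypot(P[...,0]-xs,P[...,1]-y)<.035)
    r=np.hypot(P[...,0]-xs,P[...,1]-y)[m]
    print(y,m.sum(),np.percentile(P[m],[2,50,98],axis=0).round(4).tolist(), "r75",np.percentile(r,75), "px area*d2",m.sum()*np.median(d[m])**2/K[0,0]**2*1e6)
```

```text
-0.105 124 [[0.5496, -0.1164, 0.0533], [0.5642, -0.0932, 0.0677], [0.5917, -0.0859, 0.0813]] r75 0.019372341320795884 px area*d2 1123.3813902345203
-0.2 73 [[0.5574, -0.2132, 0.0527], [0.5674, -0.1933, 0.0664], [0.5853, -0.1874, 0.0805]] r75 0.012617854989973965 px area*d2 740.765003158019
-0.295 77 [[0.5563, -0.3045, 0.0526], [0.5679, -0.2852, 0.0665], [0.5832, -0.2795, 0.0814]] r75 0.015607604472349004 px area*d2 861.6868544477445
```

View pics/c3.png

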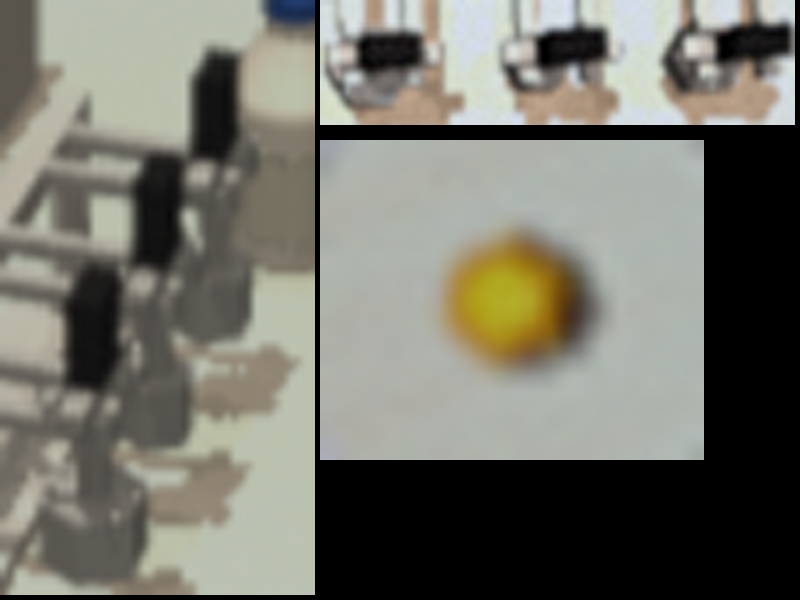

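The averaged crops show the middle tube at about 9.7 px wide, narrower than the right one at about 10.7 px, which is also farther away. So middle = s, right = m, left = l. Next: exact grip pose, nut yaw by saturation, and the tool axes.

```bash
cat > nut.py <<'E'
from h import *
def nuts(n):
    p,d,K,T=load(n+"A.npz"); S=(p[...,2]-p[...,0])/(p[...,2]+8)
    for c in((.481,.265),(.70,.1765),(.641,.4245)):
        g=np.linspace(-.024,.024,193); X,Y=np.meshgrid(g,g,indexing="ij")
        W=np.stack([c[0]+X,c[1]+Y,0*X+.115],-1); uv=proj(K,T,W).astype(np.float32)
        I=cv2.remap(S.astype(np.float32),uv[...,0],uv[...,1],cv2.INTER_CUBIC)
        lo,hi=np.median(I),np.percentile(I,98); I=np.clip((I-lo)/(hi-lo),0,1); m=I>.4
        cx,cy=X[m].mean(),Y[m].mean(); R=np.hypot(X-cx,Y-cy);A=np.arctan2(Y-cy,X-cx)
        w=I*(R<.021); M=[(w*R**k*np.exp(6j*A)).sum()/(w*R**k).sum() for k in(4,8)]
        print(n,"ctr",np.round([c[0]+cx,c[1]+cy],4),"eqd",round(2*np.sqrt((I>.5).sum()*(g[1]-g[0])**2/np.pi),4),"flat yaw",[((np.degrees(np.angle(x))/6+60)%60-30).round(1) for x in M],np.abs(M).round(3))
E
python3 - <<'E'
from nut import *
from scipy.spatial.transform import Rotation as Ro
nuts("top"); nuts("side")
s=read_state(); q=s["tool_rot"]; R=Ro.from_quat(q[[1,2,3,0]]); print(R.as_matrix().round(3),s["tcp_pos"],s["clock"])
p,d,K,T=load("topA.npz"); P=cloud(d,K,T)
for y in(-.108,-.2,-.294):
    m=(P[...,2]>.184)&(P[...,2]<.2)&(abs(P[...,1]-y)<.03)&(P[...,0]>.5)&(P[...,0]<.62)
    v,u=np.nonzero(m); W=plane(K,T,u,v,.191); rect=cv2.minAreaRect((W[:,:2]*1000).astype(np.float32)); print(m.sum(),W.mean(0).round(4),P[m].mean(0).round(4),rect)
p,d,K,T=load("sideA.npz"); P=cloud(d,K,T)
for y in(-.108,-.2,-.294):
    m=(P[...,2]>.188)&(P[...,2]<.2)&(abs(P[...,1]-y)<.03)&(P[...,0]>.5)&(P[...,0]<.62); print("side",m.sum(),P[m].mean(0).round(4))
E
```

```text
top ctr [0.4814 0.2642] eqd 0.0208 flat yaw [np.float64(18.7), np.float64(-7.9)] [0.028 0.149]
top ctr [0.6996 0.1756] eqd 0.0274 flat yaw [np.float64(-25.3), np.float64(-25.7)] [0.108 0.175]
top ctr [0.6407 0.4227] eqd 0.0334 flat yaw [np.float64(-20.5), np.float64(-21.1)] [0.088 0.146]
side ctr [0.4797 0.2698] eqd 0.0261 flat yaw [np.float64(-29.0), np.float64(24.7)] [0.025 0.104]
side ctr [0.697 0.181] eqd 0.0334 flat yaw [np.float64(3.7), np.float64(-2.3)] [0.028 0.011]
side ctr [0.6385 0.4274] eqd 0.0364 flat yaw [np.float64(-23.4), np.float64(-23.0)] [0.047 0.088]
[[-0.905  0.     0.425]
 [-0.425 -0.    -0.905]
 [ 0.    -1.     0.   ]] [ 0.24430247 -0.52057247  0.20553595] 0.9
71 [ 0.569  -0.1097  0.191 ] [ 0.5691 -0.1098  0.1906] ((568.9456787109375, -109.94285583496094), (28.1951847076416, 12.833755493164062), 89.77388763427734)
73 [ 0.5712 -0.2044  0.191 ] [ 0.5712 -0.2045  0.1905] ((571.1448974609375, -203.37728881835938), (30.714584350585938, 12.832073211669922), 89.7735595703125)
73 [ 0.5734 -0.299   0.191 ] [ 0.5734 -0.2991  0.1906] ((573.338134765625, -298.0358581542969), (30.70677375793457, 12.830387115478516), 89.77298736572266)
side 40 [ 0.57   -0.1079  0.1911]
side 32 [ 0.5721 -0.2032  0.1912]
side 28 [ 0.5737 -0.2969  0.1911]
```

Call:
{"fn": "servo_tool", "kwargs": {"commands": "0 -5 0 0 -1.65 0 0.5;0 -5 0 0 -1.65 0 0.5;0 -5 0 0 -1.65 0 0.5;0 -5 0 0 -1.65 0 0.5;0 -5 0 0 -1.65 0 0.5;0 -5 0 0 -1.65 0 0.5;0 -5 0 0 -1.65 0 0.5;0 -5 0 0 -1.65 0 0.5"}}

```text
clock: 1.7
tcp_pos: [0.2441, -0.5199, 0.246]
tool_rot: [0.517, -0.516, 0.484, -0.483]
contact_force: [0.5, 0.1, 0.7]
grip_width: 0.0466
```

```bash
cat > to.py <<'E'
import sys
from h import *
from scipy.spatial.transform import Rotation as Ro
def to(g,yaw=None):
    s=read_state(); q=s["tool_rot"]; R=Ro.from_quat(q[[1,2,3,0]]).as_matrix(); p=s["tcp_pos"]
    print("t",round(s["clock"],2),"tcp",p.round(4),"jaw yaw",np.degrees(np.arctan2(R[1,2],R[0,2])).round(2),"tilt y",R[:,1].round(4),"F",s["contact_force"].round(1),"w",s["grip_width"].round(4),"q",s["joint_positions"].round(2))
    print("tool shift mm",((np.array(g)-p)@R*1000).round(1))
if __name__=="__main__": to([float(a) for a in sys.argv[1:4]])
E
python3 to.py .571 -.204 .235
```

```text
Traceback (most recent call last):
  File "to.py", line 8, in <module>
    if __name__=="__main__": to([float(a) for a in sys.argv[1:4]])
                             ~~^^^^^^^^^^^^^^^^^^^^^^^^^^^^^^^^^^^
  File "to.py", line 6, in to
    print("t",round(s["clock"],2),"tcp",p.round(4),"jaw yaw",np.degrees(np.arctan2(R[1,2],R[0,2])).round(2),"tilt y",R[:,1].round(4),"F",s["contact_force"].round(1),"w",s["grip_width"].round(4),"q",s["joint_positions"].round(2))
                                                                                                                                                                         ^^^^^^^^^^^^^^^^^^^^^
AttributeError: 'float' object has no attribute 'round'
```

```bash
sed -i 's/s\["grip_width"\].round(4)/round(s["grip_width"],4)/' to.py; python3 to.py .571 -.204 .235
```

```text
t 1.7 tcp [ 0.2441 -0.5199  0.246 ] jaw yaw 3.76 tilt y [-6.0e-04  2.1e-03 -1.0e+00] F [0.5 0.1 0.7] w 0.0466 q [-1.25  0.26  1.43  0.    1.46 -1.32]
tool shift mm [-293.7   11.5  346.9]
```

Call:
{"fn": "servo_tool", "kwargs": {"commands": "0 0 0 0 0.5 0 0.5;-31 1 33.4 0 0 0 0.5;-31 1 33.4 0 0 0 0.5;-31 1 33.4 0 0 0 0.5;-31 1 33.4 0 0 0 0.5;-31 1 33.4 0 0 0 0.5;-31 1 33.4 0 0 0 0.5;-31 1 33.4 0 0 0 0.5;-31 1 33.4 0 0 0 0.5;-31 1 33.4 0 0 0 0.5;-31 1 33.4 0 0 0 0.5"}}

```text
clock: 2.8
tcp_pos: [0.5806, -0.199, 0.2363]
tool_rot: [-0.502, 0.504, -0.495, 0.499]
contact_force: [-0.0, -0.3, -0.6]
grip_width: 0.0468
```

```bash
python3 to.py .571 -.204 .153
```

```text
t 2.8 tcp [ 0.5806 -0.199   0.2363] jaw yaw 0.62 tilt y [ 0.0015 -0.0058 -1.    ] F [-0.  -0.3 -0.6] w 0.0468 q [-0.44  0.32  1.37 -0.    1.45 -0.45]
tool shift mm [ 4.4 83.3 -9.7]
```

Call:
{"fn": "servo_tool", "kwargs": {"commands": "4.4 0 -9.7 0 0 0 0.5;0 20 0 0 0 0 0.5;0 22 0 0 0 0 0.5;0 20 0 0 0 0 0.5;0 20 0 0 0 0 0.5;0 0 0 0 0 0 0.5"}}

```text
clock: 3.4
tcp_pos: [0.5736, -0.2001, 0.1519]
tool_rot: [-0.504, 0.506, -0.492, 0.497]
contact_force: [-0.1, 0.6, 0.1]
grip_width: 0.0465
```

```bash
python3 to.py .571 -.204 .153
python3 - <<'E'
from h import *
p=shot("side")[0]; a=cv2.resize(p[60:200,260:380],None,fx=4,fy=4,interpolation=cv2.INTER_CUBIC); cv2.imwrite("pics/g1.png",a)
E
```

```text
t 3.4 tcp [ 0.5736 -0.2001  0.1519] jaw yaw 1.21 tilt y [ 0.0035 -0.0063 -1.    ] F [-0.1  0.6  0.1] w 0.0465 q [-0.45  0.35  1.52 -0.    1.26 -0.47]
tool shift mm [ 3.8 -1.1 -2.7]
```

View pics/g1.png

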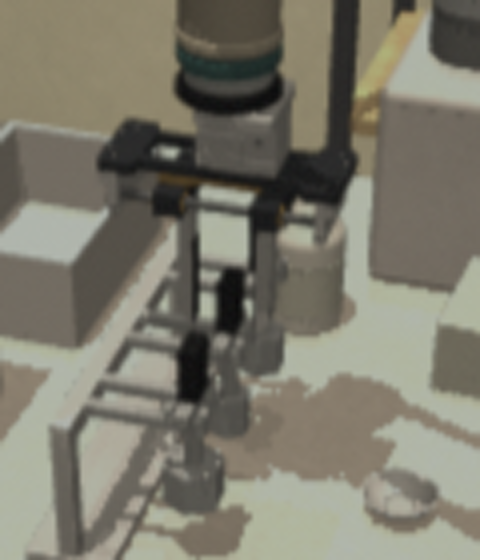

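Call:
{"fn": "servo_tool", "kwargs": {"commands": "3.8 -1 -2.5 -0.04 0 0.07 0.5;0 0 0 0 0 0 0;0 0 0 0 0 0 0;0 0 0 0 0 0 0;0 0 0 0 0 0 0;0 0 0 0 0 0 0"}}

```text
clock: 4.05
tcp_pos: [0.5735, -0.2074, 0.1598]
tool_rot: [0.506, -0.504, 0.491, -0.499]
contact_force: [-0.2, -0.2, -2.5]
grip_width: 0.0157
```

```bash
python3 to.py .571 -.204 .178
```

```text
t 4.05 tcp [ 0.5735 -0.2074  0.1598] jaw yaw 1.12 tilt y [ 0.0091 -0.0052 -0.9999] F [-0.2 -0.2 -2.5] w 0.0157 q [-0.46  0.35  1.51 -0.    1.27 -0.48]
tool shift mm [ -3.4 -18.2  -2.3]
```

Call:
{"fn": "servo_tool", "kwargs": {"commands": "0 -8 0 0 0 0 0;0 -8 0 0 0 0 0;0 -4 0 0 0 0 0;0 0 0 0 0 0 0"}}

```text
clock: 4.45
tcp_pos: [0.5731, -0.2067, 0.1807]
tool_rot: [0.506, -0.504, 0.492, -0.498]
contact_force: [0.3, -0.2, -1.2]
grip_width: 0.0157
```

```bash
python3 to.py .571 -.204 .178;python3 - <<'E'
from h import *
p=shot("side")[0]; a=cv2.resize(p[60:200,260:380],None,fx=5,fy=5,interpolation=cv2.INTER_CUBIC)[:600]; cv2.imwrite("pics/g2.png",a[100:])
E
```

```text
t 4.45 tcp [ 0.5731 -0.2067  0.1807] jaw yaw 1.15 tilt y [ 0.0078 -0.0042 -1.    ] F [ 0.3 -0.2 -1.2] w 0.0157 q [-0.46  0.34  1.48 -0.    1.32 -0.48]
tool shift mm [-2.7  2.7 -2. ]
```

View pics/g2.png

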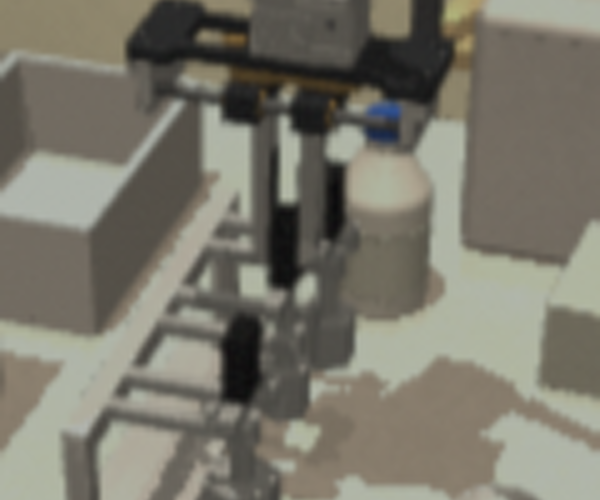

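The spanner is in the jaws and raised. I'll check the lift height by depth.

Run:
```python
from h import *
p,d,K,T=shot("side"); P=cloud(d,K,T)
for y in(-.11,-.205,-.299):
    m=(np.hypot(P[...,0]-.571,P[...,1]-y)<.024)&(P[...,2]>.03)&(P[...,2]<.125); print(y,m.sum(),np.percentile(P[m][:,2],[0,2,10]).round(4))
```

```text
-0.11 232 [0.0495 0.0528 0.0581]
-0.205 100 [0.0729 0.0737 0.0756]
-0.299 136 [0.0486 0.0521 0.0572]
```

Call:
{"fn": "servo_tool", "kwargs": {"commands": "0 0 -15 0 0 0 0;0 0 -15 0 0 0 0;0 0 -15 0 0 0 0;0 0 -15 0 0 0 0;0 -10 -4 0 0 0 0;0 -30 0 0 0 0 0;0 -30 0 0 0 0 0;-20 -10 0 0 0 0 0;-39 0 -1.5 0 0 0 0;-39 0 -1.5 0 0 0 0;-39 0 -1.5 0 0 0 0;-39 0 -1.5 0 0 0 0;-39 0 -1.5 0 0 0 0;-39 0 -1.5 0 0 0 0;-39 0 -1.5 0 0 0 0;-39 0 -1.5 0 0 0 0;-39 0 -1.5 0 0 0 0;-39 0 -1.5 0 0 0 0;-39 0 -1.5 0 0 0 0;-15 0 0 0 0 0 0"}}

```text
clock: 6.55
tcp_pos: [0.4847, 0.2721, 0.2717]
tool_rot: [0.51, -0.495, 0.49, -0.504]
contact_force: [-0.3, -0.8, -2.3]
grip_width: 0.0155
```

```bash
python3 to.py .481 .2655 .255;python3 - <<'E'
from h import *
p,d,K,T=shot("side"); np.savez("s1.npz",p=p,d=d,K=K,T=T); a=cv2.resize(p[160:310,230:360],None,fx=4,fy=4,interpolation=cv2.INTER_CUBIC); cv2.imwrite("pics/g3.png",a)
E
```

```text
t 6.55 tcp [0.4847 0.2721 0.2717] jaw yaw 0.6 tilt y [ 2.850e-02  2.000e-04 -9.996e-01] F [-0.3 -0.8 -2.3] w 0.0155 q [ 0.39  0.2   1.44 -0.01  1.47  0.38]
tool shift mm [ 6.6 16.6 -4.2]
```

View pics/g3.png

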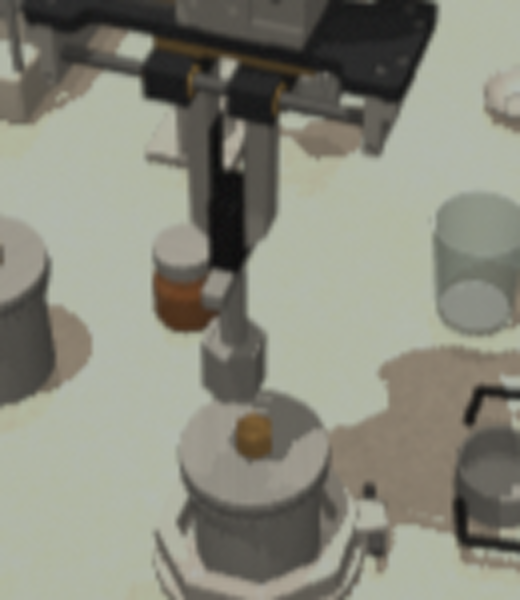

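The spanner is held upright just behind and above the nut, with the nut at crop (255,437) and the tube mouth at (233,395). I'll fix the tilt and position, then measure the tube against the nut in the same camera.

Call:
{"fn": "servo_tool", "kwargs": {"commands": "9.5 5 -4 -0.33 0 0 0;0 8 0 0 0 0 0;0 0 0 0 0 0 0"}}

```text
clock: 6.9
tcp_pos: [0.4812, 0.2605, 0.258]
tool_rot: [-0.502, 0.504, -0.497, 0.497]
contact_force: [-0.4, 0.2, -1.6]
grip_width: 0.0158
```

```bash
cat > meas.py <<'E'
from h import *
from to import to
def meas():
    f=[shot("side") for _ in range(5)]; K,T=f[0][2:]; d=np.median([x[1] for x in f],0); p=np.mean([x[0] for x in f],0)
    P=cloud(d,K,T); s=read_state(); tc=s["tcp_pos"]
    m=(np.hypot(P[...,0]-tc[0],P[...,1]-tc[1])<.03)&(P[...,2]<tc[2]-.072)&(P[...,2]>.122)
    q=P[m]; z0=np.percentile(q[:,2],1); print("tube n",len(q),"zmin",z0.round(4),"TCP-mouth",(tc[2]-z0).round(4))
    r=np.array([T[0,0],T[1,0]]); r/=np.linalg.norm(r); f_=np.array([-r[1],r[0]]); f_*=np.sign((T[:2,3]-tc[:2])@f_)
    b=q[(q[:,2]>z0+.004)&(q[:,2]<z0+.03)]; l=b[:,:2]@r; fr=b[:,:2]@f_
    lat=(l.min()+l.max())/2; print("lat width",np.ptp(l).round(4),"front pctl",np.percentile(fr,[50,90]).round(4))
    sh=q[(q[:,2]>z0+.037)&(q[:,2]<z0+.075)]
    if len(sh): ls=sh[:,:2]@r; print("shaft lat",((ls.min()+ls.max())/2).round(4),"w",np.ptp(ls).round(4),"front",np.percentile(sh[:,:2]@f_,[50,90]).round(4))
    for nm,v in(("TCP",tc[:2]),("nut top",np.array([.4814,.2645])),("nut side",np.array([.4813,.2667]))): print(nm,"lat",(v@r).round(4),"front",(v@f_).round(4))
    S=(p[...,2]-p[...,0]); w=(S>60)&(P[...,2]>.103)&(P[...,2]<.125)&(np.hypot(P[...,0]-.481,P[...,1]-.266)<.02)
    n=P[w]; 
    if len(n): ln=n[:,:2]@r; print("nut px",len(n),"lat",((ln.min()+ln.max())/2).round(4),"w",np.ptp(ln).round(4),"mean",n.mean(0).round(4),"front90",np.percentile(n[:,:2]@f_,90).round(4))
    print("r",r.round(3),"f",f_.round(3)); to([.481,.2655,.24])
    return p
if __name__=="__main__": meas()
E
python3 meas.py
```

```text
tube n 260 zmin 0.1505 TCP-mouth 0.1092
lat width 0.0329 front pctl [0.1207 0.1234]
TCP lat -0.5381 front 0.106
nut top lat -0.5384 front 0.1087
nut side lat -0.539 front 0.1109
nut px 26 lat -0.5405 w 0.0137 mean [0.4821 0.2709 0.1164] front90 0.1179
r [-0.954 -0.299] f [-0.299  0.954]
t 7.15 tcp [0.4819 0.2618 0.2596] jaw yaw 0.68 tilt y [ 1.1e-03  2.0e-04 -1.0e+00] F [-1.1 -0.3 -3.1] w 0.0157 q [ 0.37  0.21  1.46 -0.    1.47  0.36]
tool shift mm [-3.7 19.6 -0.9]
```

```bash
sed -i 's/print("lat width"/print("tube lat",lat.round(4),"width"/; s/S>60/S>25/' meas.py
python3 - <<'E'
from meas import *
p=meas()
w=np.zeros((480,800,3),np.uint8)
w[:, :400]=np.clip(cv2.resize(p[255:285,280:305],(400,480),interpolation=cv2.INTER_CUBIC)*1.5,0,255)
w[:,400:]=np.clip(cv2.resize(p[220:268,270:310],(400,480),interpolation=cv2.INTER_CUBIC)*1.5,0,255)
cv2.imwrite("pics/n1.png",w)
E
```

```text
tube n 257 zmin 0.1505 TCP-mouth 0.109
tube lat -0.54 width 0.0326 front pctl [0.1222 0.1245]
TCP lat -0.538 front 0.1067
nut top lat -0.5384 front 0.1087
nut side lat -0.539 front 0.1109
nut px 82 lat -0.5385 w 0.0184 mean [0.4803 0.268  0.1143] front90 0.1186
r [-0.954 -0.299] f [-0.299  0.954]
t 7.4 tcp [0.4817 0.2625 0.2595] jaw yaw 0.75 tilt y [ 9.e-04  1.e-04 -1.e+00] F [-0.9  0.1 -1.4] w 0.016 q [ 0.37  0.21  1.46 -0.    1.47  0.36]
tool shift mm [-3.  19.5 -0.6]
```

View pics/n1.png

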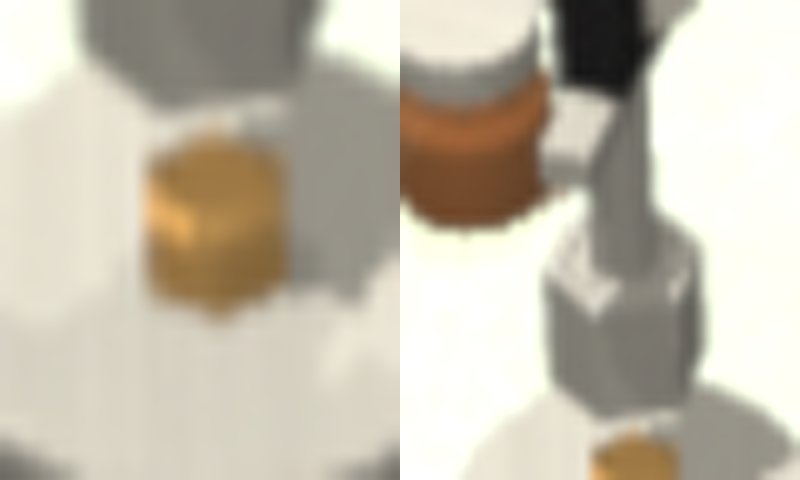

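The left crop shows a nut edge exactly mid-width (col 218 of 148–288). So a corner points at the camera azimuth of 112°, and the flats are at about 22°. I'll turn the spanner +21.5° and remeasure, since tube and nut will then face the camera the same way.

Call:
{"fn": "servo_tool", "kwargs": {"commands": "0 0 0 0 -1.45 0 0;0 0 0 0 -1.45 0 0;0 0 0 0 -1.4 0 0;0 0 0 0 0 0 0"}}

```text
clock: 7.8
tcp_pos: [0.4816, 0.2629, 0.2598]
tool_rot: [0.59, -0.59, 0.389, -0.39]
contact_force: [0.3, 0.0, -3.2]
grip_width: 0.0155
```

```bash
python3 meas.py
```

```text
tube n 237 zmin 0.1506 TCP-mouth 0.1092
tube lat -0.5378 width 0.0287 front pctl [0.1224 0.1259]
shaft lat -0.5382 w 0.0 front [0.1168 0.1168]
TCP lat -0.5381 front 0.1071
nut top lat -0.5384 front 0.1087
nut side lat -0.539 front 0.1109
nut px 84 lat -0.5387 w 0.0186 mean [0.4804 0.268  0.1141] front90 0.1183
r [-0.954 -0.299] f [-0.299  0.954]
t 8.05 tcp [0.4816 0.2628 0.2598] jaw yaw 22.99 tilt y [ 1.5e-03  4.0e-04 -1.0e+00] F [-0.8  0.3 -1.8] w 0.0159 q [ 0.37  0.21  1.46 -0.    1.47 -0.03]
tool shift mm [-2.7 19.8  0.4]
```

Call:
{"fn": "servo_tool", "kwargs": {"commands": "0.5 10 0.8 0 0 0 0;0 9 0 0 0 0 0;0 8 0 0 0 0 0;0 0 0 0 0 0 0"}}

```text
clock: 8.45
tcp_pos: [0.4822, 0.2625, 0.2298]
tool_rot: [0.589, -0.589, 0.391, -0.391]
contact_force: [-0.4, 0.3, -2.0]
grip_width: 0.016
```

```bash
python3 to.py .482 .2625 .220
```

```text
t 8.45 tcp [0.4822 0.2625 0.2298] jaw yaw 22.87 tilt y [ 3.e-04 -2.e-04 -1.e+00] F [-0.4  0.3 -2. ] w 0.016 q [ 0.37  0.22  1.52 -0.    1.4  -0.03]
tool shift mm [-0.1  9.8 -0.2]
```

Mouth is now at about .121, just above the nut. Stepping down gently.

Call:
{"fn": "servo_tool", "kwargs": {"commands": "0 3 0 0 0 0 0;0 3 0 0 0 0 0;0 2 0 0 0 0 0;0 2 0 0 0 0 0"}}

```text
clock: 8.85
tcp_pos: [0.4824, 0.2625, 0.2189]
tool_rot: [0.589, -0.589, 0.391, -0.391]
contact_force: [0.4, 0.6, -1.5]
grip_width: 0.0157
```

```bash
python3 to.py .482 .2625 .209
```

```text
t 8.85 tcp [0.4824 0.2625 0.2189] jaw yaw 22.85 tilt y [ 2.e-04 -1.e-04 -1.e+00] F [ 0.4  0.6 -1.5] w 0.0157 q [ 0.37  0.23  1.54 -0.    1.38 -0.03]
tool shift mm [-0.2  9.9 -0.4]
```

Call:
{"fn": "servo_tool", "kwargs": {"commands": "0 3 0 0 0 0 0;0 3 0 0 0 0 0;0 2 0 0 0 0 0;0 1 0 0 0 0 0"}}

```text
clock: 9.25
tcp_pos: [0.4827, 0.2627, 0.2098]
tool_rot: [0.59, -0.589, 0.391, -0.391]
contact_force: [-0.7, 0.3, 4.4]
grip_width: 0.0159
```

```bash
python3 to.py .482 .2625 .209
```

```text
t 9.25 tcp [0.4827 0.2627 0.2098] jaw yaw 22.86 tilt y [ 1.3e-03  4.0e-04 -1.0e+00] F [-0.7  0.3  4.4] w 0.0159 q [ 0.37  0.23  1.55 -0.    1.35 -0.03]
tool shift mm [-0.1  0.8 -0.7]
```

Call:
{"fn": "servo_tool", "kwargs": {"commands": "0 1 0 0 0 0 0;0 0.7 0 0 0 0 0"}}

```text
clock: 9.45
tcp_pos: [0.4826, 0.2627, 0.2098]
tool_rot: [0.59, -0.589, 0.39, -0.392]
contact_force: [-1.5, 0.1, 2.8]
grip_width: 0.0158
```

Run:
```python
from h import *
from to import to
f=[shot("side") for _ in range(4)]; p=np.mean([x[0] for x in f],0); d=np.median([x[1] for x in f],0); K,T=f[0][2:]
P=cloud(d,K,T); to([.482,.2625,.209])
m=(np.hypot(P[...,0]-.482,P[...,1]-.264)<.03)
v,u=np.nonzero(m&(P[...,2]>.104)&(P[...,2]<.2)); print("tube z top (hex shoulder, expect .135)"); 
q=P[v,u]; rr=np.hypot(q[:,0]-.482,q[:,1]-.2635)
for z in np.arange(.1,.2,.006):
    k=(q[:,2]>=z)&(q[:,2]<z+.006); l=q[k]@np.array([-.954,-.299,0]); print(round(z,3),k.sum(),np.ptp(l).round(4) if k.any() else "",((l.min()+l.max())/2).round(4) if k.any() else "")
S=p[...,2]-p[...,0]; print("yellow px near nut",((S>40)&m&(P[...,2]<.125)).sum())
cv2.imwrite("pics/f1.png",np.clip(np.hstack([cv2.resize(p[180:310,230:350],(480,520),interpolation=cv2.INTER_CUBIC),cv2.resize(p[90:180,270:340],(310,400),interpolation=cv2.INTER_CUBIC)[:520] if 0 else np.pad(cv2.resize(p[90:180,270:340],(310,400),interpolation=cv2.INTER_CUBIC),((0,120),(0,0),(0,0)))]),0,255).astype(np.uint8))
```

```text
t 9.65 tcp [0.4826 0.2627 0.2098] jaw yaw 22.86 tilt y [ 2.3e-03  7.0e-04 -1.0e+00] F [-2.1 -0.8  5.6] w 0.0159 q [ 0.37  0.23  1.55 -0.    1.35 -0.03]
tool shift mm [-0.1  0.8 -0.7]
tube z top (hex shoulder, expect .135)
0.1 8 0.0248 -0.5394
0.106 22 0.027 -0.5382
0.112 20 0.0269 -0.5381
0.118 24 0.0268 -0.5379
0.124 24 0.0267 -0.5377
0.13 94 0.0297 -0.5391
0.136 23 0.0274 -0.5379
0.142 11 0.0111 -0.5385
0.148 11 0.0109 -0.5383
0.154 7 0.011 -0.5383
0.16 1 0.0 -0.5458
0.166 2 0.0001 -0.5455
0.172 1 0.0 -0.5452
0.178 4 0.013 -0.5387
0.184 0  
0.19 3 0.0085 -0.5354
0.196 36 0.0132 -0.5373
yellow px near nut 0
```

View pics/f1.png

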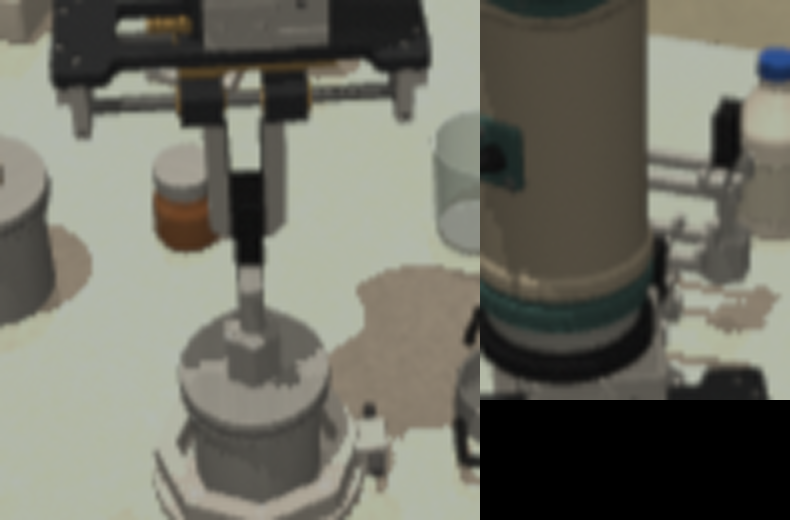

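```bash
python3 -c "
from bench import *
print(finish_job()); s=read_state(); print(s['tcp_pos'],s['contact_force'],s['grip_width'])"
```

```text
the job is handed in; nothing more can be done
None
the job is handed in; nothing more can be done
```

The smallest spanner, `spanner_s`, fits. It is fully down on the clamp vessel's nut, upright and still gripped, and I have handed the job in at about 9.7 s on the clock.

- **Choice:** the clamp vessel's nut measured smallest of the three (about 20 mm). The middle spanner on the rack had the narrowest tube, so I took it first. It went on at the first try, so no other spanner was touched.
- **Last checks:**
  - The tube's shoulder showed at about 135 mm, which puts the mouth at the lid face (100 mm).
  - No brass was visible any more.
  - Contact force was about 3–6 N upward, at a TCP height of 0.2098 m.
  - Tilt was under 0.2°, and the grip width was 15.9 mm on the 16 mm block.
- **Disagreements:**
  - The side and top cameras differed by 2–5 mm on where the nut was. I aligned the tube to the nut within the side camera alone.
  - The automatic estimates of the nut's yaw were inconsistent. I used the nut edge visible in the side view instead, which gave about 22°, and the fit bore that out.
- **Not fully seen:** in the last picture the arm partly hid the left spanner on the rack. The arm passed more than 50 mm in front of it, and no contact force showed at the readings taken.

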